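Snap the pencil microphone into its clip mount

TASK

Take the pencil microphone out of its foam cradle and press it down into the two spring clips of the table mount, plug end towards the cup and still clear of it, until both clips have snapped around it and it lies fully down on the pads. Then slide it along in the clips, plug into the cup, until you feel it meet the stiff plunger hidden inside, push that in by two or three millimetres, and let go. Do not force the microphone onto the pads, do not drive the plunger deep, and leave the other things on the table alone.

Things in the scene. Friction and masses are not known exactly. Their poses are not given: they have to be found in the camera images.
- mic_mid (a point): middle of the pencil microphone, on its axis: a dark metal cylinder 24 mm in diameter, 200 mm long overall, 0.13 to 0.22 kg. Its y axis runs along it: +y to the head (ringed grille, ending at +100 mm, last 12 mm 21 mm thick), -y to the tail. The 24 mm body ends at y = -74 mm; from there a thinner plug, 16 mm in diameter and 26 mm long, goes on to its tip at y = -100 mm.
- mic_tip (a point): centre of the end face of the microphone's plug, on the axis, 100 mm from mic_mid towards the tail (same axes)
- cradle_axis (a point): point on the axis of the foam cradle where the microphone lies at the start, 42 mm above the table; y along the microphone, z up. The cradle: dark pad 75 x 160 mm, 12 mm thick, with two notched ridges (24 mm long in y, 44 mm wide, 40 mm high) centred at y = +55 and -55 mm; between them the microphone is free on both sides and 18 mm below.
- seat (a point): point on the axis of the table mount, half-way between its two clips, 60 mm above the table: the axis of a fully seated microphone runs through it along y. z is up. The cup stands at the -y end, so the head must point to +y. Fixed metal base 85 mm (x) by 220 mm (y), 10 mm thick. The 79 mm between the clips (y = -39 to 39 mm) are free down to the base: room for fingers there.
- clip_head (a point): axis of the clip 46 mm to +y of seat (same axes), 13 mm long in y. Two sprung fingers, at +x and -x, have round lips that close over the microphone 8 mm above this axis; their tops flare to 21 mm above it, 43 mm apart, and guide in a microphone up to 6 mm off sideways. Its axis is 17 to 18 mm above this point when first on the lips. Pushing it down through both clips together takes 5 to 12 N.
- clip_tail (a point): axis of the other, equal clip, 46 mm to -y of seat. Once past the lips the microphone drops freely onto the firm rubber pads, with its axis at this height. Sliding it along in the two closed clips takes 3 to 10 N.
- cup_mouth (a point): centre of the open end of the cup, on the mount's axis (axes as seat), 90 mm to -y of seat: a fixed black tube, 29 mm outer and 20 mm inner diameter, 36 mm deep towards -y. The plug goes in with 2 mm of room all round. Somewhere 7 to 19 mm inside, at a depth set differently each time and not measured, its end face meets the face of the plunger.
- plunger (a joint): how far the plunger in the cup has been pushed in from where it stood at the start, in m: 0 at the start, growing towards -y, at most 0.0065. It is an 18 mm disc held by friction: it stays still until pushed with about 8 N (on top of the sliding force of the clips), then moves along under that force and stays where it is left; it does not spring back.
- saddles: the two pairs of rubber V pads under the clips, fixed to the mount's base; its origin is under the mount's middle, at table height (60 mm below seat)
- phone: bystander: flat dark phone 75 x 150 x 9 mm, origin under its centre
- adaptor: bystander: grey box 75 x 45 x 30 mm between cradle and mount, origin under its centre
- bell: bystander: brass bell 64 mm wide, 46 mm high, origin under its centre
- bell_small: bystander: brass bell 42 mm wide, 32 mm high, origin under its centre
- pot: bystander: glass jar 50 mm wide, 50 mm high, origin under its centre
- screwdriver: bystander: screwdriver 170 mm long, lying on the table
- resin_box: bystander: wooden box 50 x 70 x 25 mm, origin under its centre

How it is judged:
On the way, in this order (a step that is already met when the one before it is completed fails the run):
1. the microphone is lifted clear of the cradle (height (world z) of mic_mid above 0.09 m), for 0.1 s.
2. snapped down into both clips, lying on the pads, the plug still clear of the cup (z of mic_mid in the frame of seat between -0.002 and 0.002 m and angle between the y axis of mic_mid and the y axis of seat, either way round below 0.04 rad and y of mic_tip in the frame of cup_mouth above 0 m), for 0.2 s.
At the end, for the whole second after the job is handed in: The microphone lies at rest in both clips, down on the pads (axis within 2 mm of the seat's height and 3 mm sideways, within 0.04 rad of the mount's axis), its plug in the cup, and the plunger is pushed in by 1 to 4.5 mm (z of mic_mid in the frame of seat between -0.002 and 0.002 m and angle between the y axis of mic_mid and the y axis of seat, either way round below 0.04 rad and x of mic_mid in the frame of seat between -0.003 and 0.003 m and y of mic_tip in the frame of cup_mouth below -0.005 m and linear speed of mic below 0.01 m/s and value of joint plunger between 0.001 and 0.0045 m); the robot touches nothing.
It fails at once if the plunger is driven in by more than 4.5 mm (value of joint plunger above 0.0045 m).
It fails at once if the microphone is forced onto the pads with more than 40 N (contact force between mic and saddles above 40 N).
It fails at once if a bystander is moved by more than 20 mm (distance of any of phone, adaptor, bell, bell_small, pot, screwdriver, resin_box from where it was at the start of the episode above 0.02 m).
It also fails if it takes over 70 s, if anything falls off the work surface, if the arm or the gripper's body presses on something with over 40 N, if the wrist force passes 120 N, or if a joint passes its speed limit or range.

ROBOT

A 7-joint arm with a two-finger parallel gripper is mounted at the origin on the work surface. World frame = base frame: x ahead of the robot, y to its left, z up, the work surface at z = 0. Lengths are in m, angles in rad, forces in N, time in s.
With the tool pointing down it reaches from about 0.425 to 0.925 m from the base axis. Payload 6.8 kg.
Tool frame: the origin (TCP) lies on the centre line of the jaws, within the pads' length; the fingertips stand 25 mm ahead of it and the grasp point (between the pads) lies 6 mm ahead of it; z points along the fingers, y is the direction in which the jaws open and shut (so a half turn about z gives the same grasp; the last joint's range is limited). The gripper opens to 85 mm and grips with 20 to 120 N. Pads are 22 mm wide; open, the fingers measure 114 mm over their backs; the gripper's body (76 mm by 85 mm) begins 54 mm behind the grasp point. The pads swing forward as they close: fully open they stand 13 mm farther back than shut.
Start: joints at [-1.216, 0.477, 0.022, 1.555, -0.011, 1.109, -0.083], TCP at [0.301, 0.604, 0.227] pointing down, gripper open.
Joint ranges: [-2.96, 2.96], [-0.34, 2.1], [-1.41, 1.46], [0.24, 2.44], [-1.37, 4.51], [0.17, 1.92], [-2.96, 2.96]. Speed limits (rad/s): [2.39, 2.39, 3.14, 3.14, 3.14, 3.14, 3.14].

INTERFACE

Orientations are given as a unit quaternion [w, x, y, z].
In Python, from station import status, cams, order, models gives the robot as it stands.
- The arm moves only by the tool move_arm, never from a script. Its argument "steps" is one flat list of numbers, 7 for each row, row after row: the gripper's target within -1 to 1 (fully open at 1, half-way at 0, shut at -1), then the shift along the world's x, y, z in cm, then the turn, a rotation vector about the world's x, y, z in degrees. A call has 1 to 8 rows; each row shifts and turns the commanded pose from where the row before left it; what a row does not reach is not made up. A row lasts 1/10 s, in which the tool goes at most 50 mm and 8.59 degrees, less where a joint would pass 70% of its speed; a pose out of reach is approached as far as the arm can. A call with a gripper value outside its range is refused whole. The fingers move at their own pace and stop on an object; "newtons" is the grip in N (left out, the last holds). Time passes only in rows, so rows that do not move let the fingers close. It gives the time, the measured TCP pose, the force and the opening at its end, in the units of the state.
- status.get_obs(): the state, without advancing time (a new reading comes with each control period).
- cams.read_camera(name): name is "side" or "top" or "wrist"; returns a dict with "pixels" (384x512x3 uint8, red, green, blue), "mtx" (3x3 intrinsics, pixels), "dist_coeffs" ([k1, k2, p1, p2, k3] as OpenCV has them; the pictures are not rectified), "T" (4x4, takes a point from camera to world coordinates); the wrist camera has in their place "T_tool_cam" (4x4, takes a point from camera to tool coordinates, whose origin is the TCP and whose axes are the flange's). Camera axes: x right, y down, z forward; pixel columns grow to the right and rows downward; lengths in m; the calibration is good to about 2 mm. A picture is of the moment at which its call begins: read the wrist's pose just before it. There is no depth.
- order.hand_in(): hands the job in, once; it reports no verdict.
Trained networks look in the newest picture that a camera, given by its name, has taken for a name from the list of things; names that differ only in an ending like _2 or _b are one class to them, and where a whole thing is asked for, a point or a joint stands for the part that bears it (a point fixed in the world has none). Each returns a list of dicts, best first, with "score" (0 to 1); they miss things now and then, are a little off and sometimes report something else, mostly with a low value. They report only what shows in the picture. A call takes as long as a camera call.
- models.silhouettes(camera, query): "region" (384x512 bool, what is visible of it) and "box" ([centre column, centre row, width, height] in pixels, round what is visible of it).
- models.place_of(camera, query): "position" ([row, column] in pixels: a listed point, or the origin of a listed thing).
The state is a dict: "t": time; "q": joint angles; "joint_vel": joint speeds; "joint_torque": joint torques, N m; "eef_pos": TCP position; "tool_rot": TCP orientation; "contact_force": force on the tool from outside, world axes, zero at the start; "torque": the same for the moment, N m; "gripper_width": opening from 0.0 (shut) to 1.0 (fully open).
Only numpy, scipy, OpenCV 4.12 (cv2) and the standard library are available. Lean on these libraries where they do the work, as an engineer would, in place of code of your own. Each camera call takes 0.05 s, during which the arm holds its last target.

## Working session

There is one attempt and no reset: what is moved stays moved. The work goes in short steps, Python scripts to look and compute and a tool call to move; the robot and the scene stay as the last step left them, time stands still between calls to the robot, and variables do not carry over. Pictures are saved under pics/ and viewed, and the job is handed in when it is done.

Besides the shell and the picture viewer there is one more tool, called after "Emit:" as name(argument=value, ...) on one line, values as JSON. move_arm: Moves the arm, as the interface text tells. Its arguments: {"type":"object","properties":{"steps":{"type":"array"},"newtons":{"type":"number"}},"required":["steps"]}

```bash
mkdir -p pics; ls; cat > h.py <<'E'
import numpy as np, cv2, json
from station import status, cams, order, models
def snap(name,fn):
    o=status.get_obs(); r=cams.read_camera(name)
    cv2.imwrite('pics/'+fn,r['pixels'][:,:,::-1].copy()); return o,r
E
python3 - <<'E'
from h import *
o=status.get_obs(); print({k:(np.round(v,3).tolist()) for k,v in o.items()})
for c in ['side','top','wrist']:
    o,r=snap(c,c+'0.png')
    print(c,r['mtx'].tolist(),r['dist_coeffs'],np.round(r.get('T',r.get('T_tool_cam')),4).tolist())
    for q in ['mic_mid','mic_tip','cradle_axis','seat','clip_head','clip_tail','cup_mouth','saddles','adaptor']:
        try: print(q,[(round(d['score'],2),np.round(d['position'],1).tolist()) for d in models.place_of(c,q)][:3])
        except Exception as e: print(q,e)
E
```

```text
pics
{'t': 0.0, 'q': [-1.216, 0.478, 0.022, 1.556, -0.011, 1.109, -0.083], 'joint_vel': [0.001, 0.0, 0.002, -0.001, -0.001, -0.0, 0.001], 'joint_torque': [-0.0, -59.645, 1.608, -28.118, 0.012, 0.009, -0.0], 'eef_pos': [0.301, 0.603, 0.225], 'tool_rot': [-0.0, 0.229, 0.973, -0.001], 'contact_force': [0.155, 0.29, -0.033], 'torque': [0.011, 0.007, -0.02], 'gripper_width': 1.0}
side [[456.3195644217003, 0.0, 252.35193628618185], [0.0, 456.3195644217003, 198.15957684950726], [0.0, 0.0, 1.0]] [-0.08958271  0.          0.          0.          0.        ] [[0.9526, -0.2081, 0.2218, 0.3786], [-0.3035, -0.6033, 0.7375, -0.7898], [-0.0197, -0.7699, -0.6379, 0.7235], [0.0, 0.0, 0.0, 1.0]]
mic_mid [(0.84, [279.2, 267.1])]
mic_tip [(0.67, [319.3, 277.2])]
cradle_axis [(0.88, [281.3, 263.5])]
seat [(0.57, [131.8, 207.6]), (0.26, [154.2, 277.4])]
clip_head [(0.96, [126.2, 205.9])]
clip_tail [(0.61, [205.9, 259.6]), (0.55, [142.0, 212.5])]
cup_mouth []
saddles [(0.55, [237.1, 325.8]), (0.41, [149.1, 212.4])]
adaptor [(0.8, [220.7, 219.4])]
top [[403.7872905699906, 0.0, 250.59133750811094], [0.0, 403
[... 393 characters left out ...]
eat [(0.87, [210.4, 103.7]), (0.49, [209.4, 85.6])]
clip_head [(0.86, [208.8, 84.2]), (0.23, [145.1, 147.9])]
clip_tail [(0.79, [209.3, 126.0]), (0.16, [133.2, 243.2])]
cup_mouth [(0.78, [215.0, 144.1])]
saddles [(0.61, [212.9, 111.2])]
adaptor [(0.78, [238.4, 234.1]), (0.28, [227.4, 339.5])]
wrist [[290.0907745372104, 0.0, 260.1358290779681], [0.0, 290.0907745372104, 191.4472721028232], [0.0, 0.0, 1.0]] [0.01553104 0.         0.         0.         0.        ] [[-0.0011, -0.9488, -0.3158, 0.0799], [1.0, -0.001, -0.0002, -0.0008], [-0.0001, -0.3158, 0.9488, -0.1478], [0.0, 0.0, 0.0, 1.0]]
mic_mid []
mic_tip []
cradle_axis []
seat []
clip_head []
clip_tail []
cup_mouth []
saddles []
adaptor []
```

View pics/side0.png

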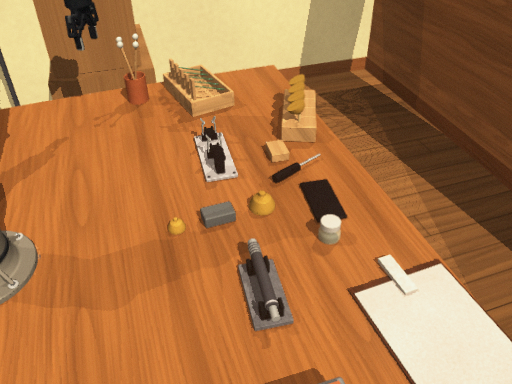

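View pics/top0.png

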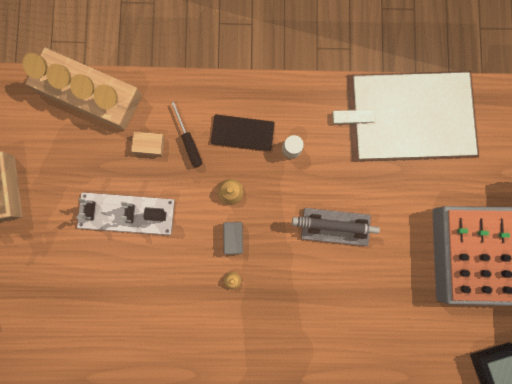

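```bash
cat >> h.py <<'E'
def onplane(r,rc,z,T=None):
    T=r['T'] if T is None else T
    p=cv2.undistortPoints(np.array([[[rc[1],rc[0]]]],float),r['mtx'],r['dist_coeffs'])[0,0]
    d=T[:3,:3]@np.array([p[0],p[1],1]); return T[:3,3]+d*(z-T[2,3])/d[2]
from scipy.spatial.transform import Rotation as Rot
def wristT(o,r):
    w,x,y,z=o['tool_rot']; M=np.eye(4); M[:3,:3]=Rot.from_quat([x,y,z,w]).as_matrix(); M[:3,3]=o['eef_pos']; return M@r['T_tool_cam']
def tri(obs):  # list of (r,T,rc)
    A=np.zeros((3,3));b=np.zeros(3)
    for r,T,rc in obs:
        p=cv2.undistortPoints(np.array([[[rc[1],rc[0]]]],float),r['mtx'],r['dist_coeffs'])[0,0]
        d=T[:3,:3]@np.array([p[0],p[1],1]);d/=np.linalg.norm(d);P=np.eye(3)-np.outer(d,d);A+=P;b+=P@T[:3,3]
    return np.linalg.solve(A,b)
E
python3 - <<'E'
from h import *
r=cams.read_camera('top')
for n,p,z in [('mic_mid',[224.6,335.4],.042),('tip',[232.9,379.5],.042),('cr',[224.3,338.4],.042),('seat',[210.4,103.7],.06),('head',[208.8,84.2],.06),('tail',[209.3,126],.06),('cup',[215,144.1],.06),('adaptor',[238.4,234.1],0)]: print(n,onplane(r,p,z).round(4))
r=cams.read_camera('side')
for n,p,z in [('mic_mid',[279.2,267.1],.042),('tip',[319.3,277.2],.042),('cr',[281.3,263.5],.042),('seat',[131.8,207.6],.06),('head',[126.2,205.9],.06),('tail',[142,212.5],.06)]: print(n,onplane(r,p,z).round(4))
E
```

```text
mic_mid [ 0.5632 -0.2374  0.042 ]
tip [ 0.5457 -0.3392  0.042 ]
cr [ 0.564  -0.2444  0.042 ]
seat [0.5866 0.2893 0.06  ]
head [0.5895 0.3325 0.06  ]
tail [0.5898 0.24   0.06  ]
cup [0.5775 0.1991 0.06  ]
adaptor [ 0.5287 -0.003   0.    ]
mic_mid [ 0.568  -0.2448  0.042 ]
tip [ 0.5548 -0.3382  0.042 ]
cr [ 0.5598 -0.2476  0.042 ]
seat [0.5794 0.294  0.06  ]
head [0.5818 0.3253 0.06  ]
tail [0.5798 0.2382 0.06  ]
```

The side view shows the mount at about (212,150) and the cradle with the mic at (265,290), head pointing to the mount. In the top view the mount is at (125,213) with the cup (black block) at col 155. The cradle is at (336,227) with the plug at the right, so the plug points to −y. First I check the tall things near the start.

```bash
python3 - <<'E'
from h import *
r=cams.read_camera('side')
for p in [[102,138],[105,190],[75,163],[70,210]]: print(p,onplane(r,p,0).round(3))
print(onplane(r,[40,128],.2))
E
```

```text
[102, 138] [0.417 0.664 0.   ]
[105, 190] [0.581 0.58  0.   ]
[75, 163] [0.532 0.852 0.   ]
[70, 210] [0.71  0.831 0.   ]
[0.4234083  0.71206853 0.2       ]
```

Emit:
move_arm(steps=[1,0,-1,2,0,0,0,1,1,-3,1,0,0,-5,1,2,-3,0,0,0,-6,1,2.5,-3,0,0,0,-6,1,2.5,-3,0,0,0,-6,1,2.5,-3,0,0,0,-6,1,2.5,-3,0,0,0,-6,1,2.5,-3,0,0,0,-6])

```text
t: 2.45
eef_pos: [0.4572, 0.3827, 0.2568]
tool_rot: [-0.0, 0.557, 0.83, 0.0]
contact_force: [0.4, -0.2, -0.2]
gripper_width: 0.996
```

Emit:
move_arm(steps=[1,2.5,-2,-1,0,0,-4.5,1,2.5,-2,-1,0,0,-4.5,1,2.5,-2,-1,0,0,-4.5,1,2.5,-2,-1,0,0,-4.5,1,2.5,-1,-1,0,0,-4.5,1,0,0,0,0,0,0,1,0,0,0,0,0,0])

```text
t: 3.15
eef_pos: [0.5813, 0.2939, 0.2062]
tool_rot: [-0.0, 0.707, 0.707, -0.0]
contact_force: [-0.1, -0.9, 0.2]
gripper_width: 1.003
```

```bash
python3 - <<'E'
from h import *
o,r=snap('wrist','w1.png'); T=wristT(o,r); print(o['eef_pos'],o['tool_rot'],o['q'])
for q,z in [('seat',.06),('clip_head',.06),('clip_tail',.06),('cup_mouth',.06),('saddles',0)]:
    for d in models.place_of('wrist',q)[:2]: print(q,round(d['score'],2),np.round(d['position'],1),onplane(r,d['position'],z,T).round(4))
E
```

```text
[0.58125551 0.29390087 0.20618341] [-1.54869914e-04  7.07154105e-01  7.07059343e-01 -3.64070289e-04] [-0.81810668  0.47279778  0.35382814  1.65470804 -0.18327553  1.04765901
 -0.408063  ]
seat 0.96 [184.4 271.5] [0.5939 0.2839 0.06  ]
clip_head 0.55 [140.3 267.4] [0.5892 0.3303 0.06  ]
clip_head 0.48 [346.7 229.8] [0.5424 0.0645 0.06  ]
clip_tail 0.85 [221.8 263.8] [0.5858 0.2406 0.06  ]
cup_mouth 0.64 [257.4 261.4] [0.5832 0.1957 0.06  ]
```

View pics/w1.png

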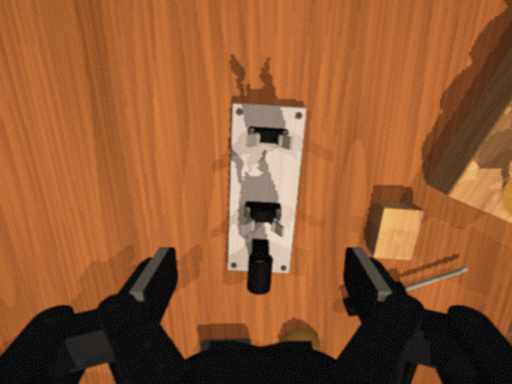

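The mount is seen whole: base corners near (235,104), (305,107), (288,273), (228,270), clips at rows ~135 and ~212, cup at (260,265). I refine its pose from the base plate, whose size is known.

```bash
python3 - <<'E'
from h import *
im=cv2.imread('pics/w1.png')
c=im[90:300,210:320]; cv2.imwrite('pics/w1z.png',cv2.resize(c,None,fx=2.8,fy=2.8,interpolation=cv2.INTER_CUBIC))
hsv=cv2.cvtColor(im,cv2.COLOR_BGR2HSV)
m=((hsv[...,1]<70)&(hsv[...,2]>60)).astype(np.uint8); m2=np.zeros_like(m); m2[90:300,215:315]=m[90:300,215:315]
m2=cv2.morphologyEx(m2,cv2.MORPH_OPEN,np.ones((3,3)))
n,l,s,_=cv2.connectedComponentsWithStats(m2); k=1+np.argmax(s[1:,4]); print(s[k])
ys,xs=np.nonzero(l==k)
r=cams.read_camera('wrist');o=status.get_obs();T=wristT(o,r)
hull=cv2.convexHull(np.stack([xs,ys],1).astype(np.int32))[:,0]
P=np.array([onplane(r,(y,x),.010,T)[:2] for x,y in hull],np.float32)
R=cv2.minAreaRect(P*1000); print(R)
B=cv2.boxPoints(R); print(B)
E
```

```text
[ 228  103   78  170 9692]
((585.1236572265625, 254.65106201171875), (218.54893493652344, 84.5047836303711), 86.47019958496094)
[[536.22363 148.18527]
 [620.5681  142.98251]
 [634.0237  361.11685]
 [549.6792  366.3196 ]]
```

View pics/w1z.png

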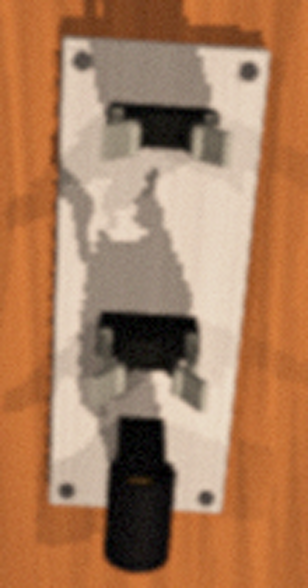

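Emit:
move_arm(steps=[1,0,-4,0,0,0,-1,1,0,-5,0,0,0,-1,1,0,-5,0,0,0,-1,1,0,-5,0,0,0,-1,1,0,-5,0,0,0,-1,1,0,-5,0,0,0,-1,1,0,-5,0,0,0,-1,1,0,-5,0,0,0,-1])

```text
t: 4.3
eef_pos: [0.5812, -0.0975, 0.207]
tool_rot: [0.0, 0.755, 0.656, 0.001]
contact_force: [0.4, 0.7, -0.5]
gripper_width: 1.001
```

Emit:
move_arm(steps=[1,-0.5,-5,0,0,0,0,1,-0.5,-5,0,0,0,0,1,-0.5,-4,0,0,0,0,1,0,0,0,0,0,0,1,0,0,0,0,0,0])

```text
t: 4.8
eef_pos: [0.5661, -0.2364, 0.2067]
tool_rot: [0.0, 0.756, 0.655, 0.0]
contact_force: [-0.4, 1.5, 0.2]
gripper_width: 1.001
```

```bash
python3 - <<'E'
from h import *
o,r=snap('wrist','w2.png'); T=wristT(o,r); print(o['eef_pos'],o['tool_rot'],o['q'])
for q,z in [('mic_mid',.042),('mic_tip',.042),('cradle_axis',.042)]:
    for d in models.place_of('wrist',q)[:2]: print(q,round(d['score'],2),np.round(d['position'],1),onplane(r,d['position'],z,T).round(4))
for d in models.silhouettes('wrist','mic_mid')[:1]:
    print(d['score'],d['box']); m=d['region'].astype(np.uint8)
    ys,xs=np.nonzero(m); P=np.array([onplane(r,(y,x),.042,T)[:2] for x,y in zip(xs,ys)],np.float32)*1000
    print(cv2.minAreaRect(P), cv2.fitLine(P,cv2.DIST_HUBER,0,.01,.01).ravel())
    im=cv2.imread('pics/w2.png'); cv2.drawContours(im,cv2.findContours(m,0,1)[0],-1,(0,255,0),1); cv2.imwrite('pics/w2s.png',im)
E
```

```text
[ 0.56605296 -0.23642689  0.20669414] [9.88304973e-05 7.55556567e-01 6.55083389e-01 1.35458362e-04] [-0.09091618  0.42895988  0.51504607  1.7572003  -0.24318781  1.01870561
  0.37155914]
mic_mid 0.65 [171. 254.] [ 0.5602 -0.2356  0.042 ]
mic_tip 0.96 [255.7 261.2] [ 0.553  -0.3424  0.042 ]
cradle_axis 0.71 [181.4 254.5] [ 0.559  -0.2475  0.042 ]
0.78 [255.3, 166.4, 30.7, 179.7]
((562.3572387695312, -240.31167602539062), (203.52703857421875, 25.830204010009766), 84.7842025756836) [ 9.1407873e-02  9.9581355e-01  5.6339838e+02 -2.2925307e+02]
```

View pics/w2s.png

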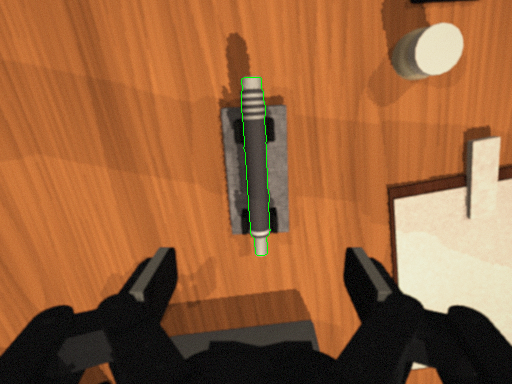

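Mic mid is at (0.5624, −0.2403), with its axis 5.2° off the world's y. The measured length of 203 mm matches. I go down and grasp.

Emit:
move_arm(steps=[1,-0.37,-0.39,-2,0,0,3,1,0,0,-3,0,0,0,1,0,0,-3,0,0,0,1,0,0,-3,0,0,0,1,0,0,-2,0,0,0,1,0,0,-1.8,0,0,0,1,0,0,-1,0,0,0,1,0,0,0,0,0,0], newtons=70)

```text
t: 5.85
eef_pos: [0.5622, -0.2382, 0.0473]
tool_rot: [-0.001, 0.737, 0.676, -0.001]
contact_force: [0.4, 0.4, 0.2]
gripper_width: 0.996
```

Emit:
move_arm(steps=[-1,0,0,0,0,0,0,-1,0,0,0,0,0,0,-1,0,0,0,0,0,0,-1,0,0,0,0,0,0,-1,0,0,0,0,0,0,-1,0,0,0,0,0,0,-1,0,0,0,0,0,0,-1,0,0,0,0,0,0])

```text
t: 6.65
eef_pos: [0.5623, -0.2397, 0.0492]
tool_rot: [-0.0, 0.738, 0.675, -0.0]
contact_force: [-1.7, 1.2, 6.2]
gripper_width: -0.001
```

```bash
python3 - <<'E'
from h import *
o,r=snap('wrist','w3.png'); o,r=snap('side','s3.png'); print(o['eef_pos'],o['gripper_width'],o['contact_force'])
im=cv2.imread('pics/s3.png')[180:360,180:340]; cv2.imwrite('pics/s3z.png',cv2.resize(im,None,fx=3.3,fy=3.3,interpolation=cv2.INTER_CUBIC))
E
```

```text
[ 0.56228705 -0.23969932  0.04922603] 0.0009721653231908243 [-2.17846673  0.92995583  7.62504806]
```

View pics/w3.png

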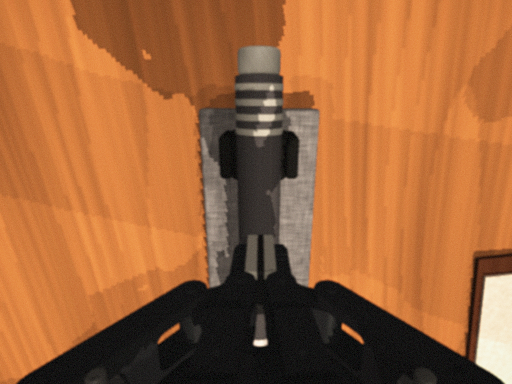

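View pics/s3z.png

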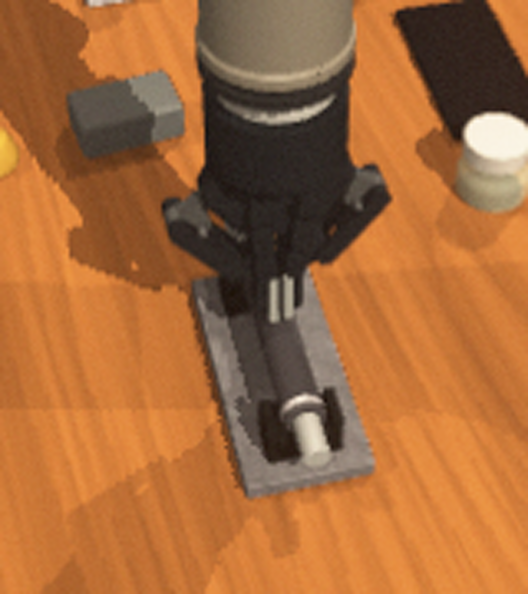

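The fingers shut on top of the microphone instead of round it: the tips are at (260,240) in the wrist picture, with a gap of almost zero. I check where the tips project to.

```bash
python3 - <<'E'
from h import *
o=status.get_obs(); r=cams.read_camera('wrist'); Tc=np.linalg.inv(r['T_tool_cam'])
for z in (-.02,0,.006,.012,.025,.04):
    for x in (-.011,.011):
        p=Tc@[x,0,z,1]; uv=cv2.projectPoints(p[:3].reshape(1,3),np.zeros(3),np.zeros(3),r['mtx'],r['dist_coeffs'])[0].ravel(); print(z,x,uv.round(1))
T=wristT(o,r); s=cams.read_camera('side'); Tw=np.linalg.inv(s['T'])
w,x,y,zz=o['tool_rot']
for z in (0,.006,.025):
    p=np.array(o['eef_pos'])+Rot.from_quat([x,y,zz,w]).as_matrix()@[0,0,z]; p=Tw@np.r_[p,1]
    print('side',z,cv2.projectPoints(p[:3].reshape(1,3),np.zeros(3),np.zeros(3),s['mtx'],s['dist_coeffs'])[0].ravel().round(1))
# triangulate mic points
m2=cams
for n in ('mic_mid','mic_tip','cradle_axis'):
    for c in('side','top','wrist'): print(n,c,[(round(d['score'],2),np.round(d['position'],1)) for d in models.place_of(c,n)[:1]])
im=cv2.imread('pics/w3.png')[180:384,160:360]; cv2.imwrite('pics/w3z.png',cv2.resize(im,None,fx=2.9,fy=2.9,interpolation=cv2.INTER_CUBIC))
E
```

```text
-0.02 -0.011 [258.7 280.6]
-0.02 0.011 [258.5 242.5]
0 -0.011 [258.8 259.7]
0 0.011 [258.7 225.2]
0.006 -0.011 [258.9 254.3]
0.006 0.011 [258.8 220.8]
0.012 -0.011 [258.9 249.3]
0.012 0.011 [258.8 216.6]
0.025 -0.011 [259.  239.4]
0.025 0.011 [258.9 208.5]
0.04 -0.011 [259.  229.4]
0.04 0.011 [259.  200.5]
side 0 [263.4 275.5]
side 0.006 [263.4 277.6]
side 0.025 [263.5 283.9]
mic_mid side [(0.78, array([275.9, 266.9]))]
mic_mid top [(0.88, array([224. , 335.5]))]
mic_mid wrist [(0.58, array([234.2, 259.5]))]
mic_tip side [(0.68, array([321. , 280.7]))]
mic_tip top [(0.72, array([230.6, 379.9]))]
mic_tip wrist []
cradle_axis side [(0.93, array([280.1, 258.6]))]
cradle_axis top [(0.55, array([224.3, 338.6]))]
cradle_axis wrist []
```

View pics/w3z.png

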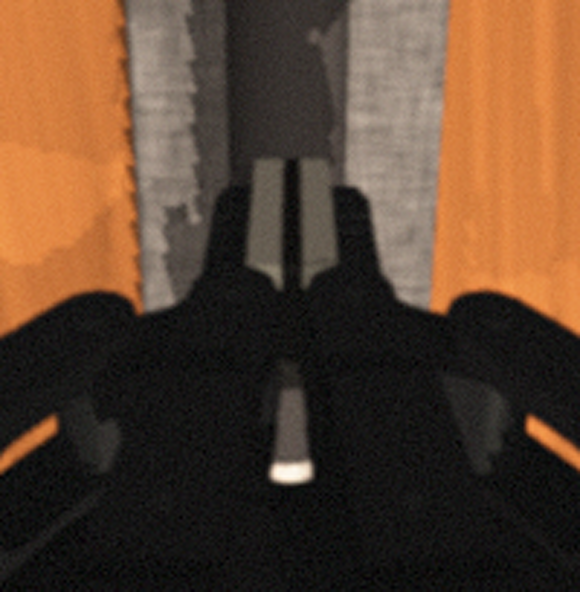

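The tips seem to stand about 30 mm further back than the stated TCP frame says. I open, lift and measure the fingertips themselves.

Emit:
move_arm(steps=[-1,0,0,3,0,0,0,-1,0,0,4,0,0,0,-1,0,0,2,0,0,0,-1,0,0,0,0,0,0,-1,0,0,0,0,0,0])

```text
t: 7.8
eef_pos: [0.5627, -0.2392, 0.1386]
tool_rot: [0.0, 0.737, 0.676, 0.0]
contact_force: [-0.6, 0.3, 0.2]
gripper_width: -0.0
```

```bash
python3 - <<'E'
from h import *
o,r=snap('wrist','w4.png'); print(o['eef_pos'],o['gripper_width'],o['contact_force'])
for c in('side','top'):
  o,r=snap(c,c[0]+'4.png')
im=cv2.imread('pics/s4.png')[130:330,180:340]; cv2.imwrite('pics/s4z.png',cv2.resize(im,None,fx=3,fy=3,interpolation=cv2.INTER_CUBIC))
im=cv2.imread('pics/t4.png')[150:290,250:420]; cv2.imwrite('pics/t4z.png',cv2.resize(im,None,fx=4,fy=4,interpolation=cv2.INTER_CUBIC))
E
```

```text
[ 0.56272068 -0.23919865  0.1385925 ] -0.00016081243271518327 [-0.55021648  0.33023973  0.17410609]
```

View pics/w4.png

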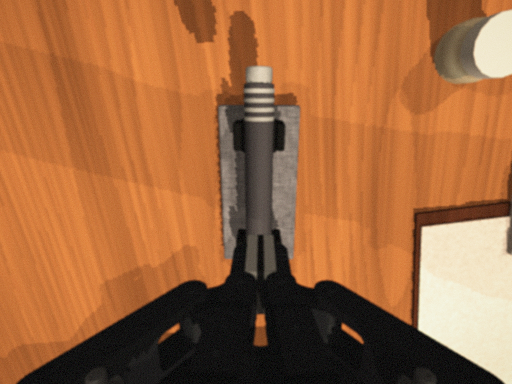

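View pics/s4z.png

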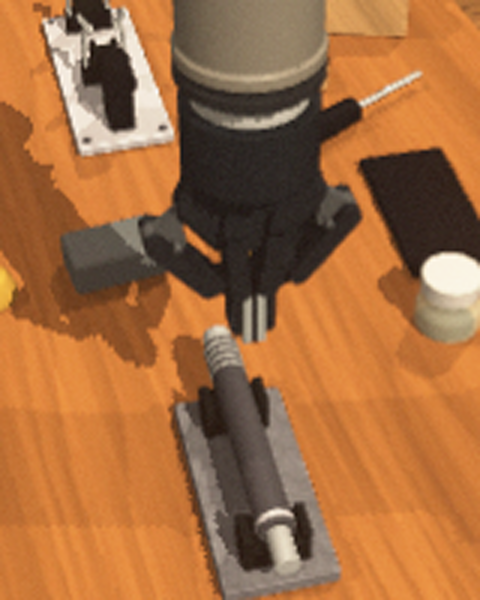

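```bash
python3 - <<'E'
from h import *
o=status.get_obs(); w,x,y,z=o['tool_rot'];R=Rot.from_quat([x,y,z,w]).as_matrix()
s=cams.read_camera('side');Tw=np.linalg.inv(s['T'])
wc=cams.read_camera('wrist');Tc=np.linalg.inv(wc['T_tool_cam'])
pj=lambda T,c,p: cv2.projectPoints((T@np.r_[p,1])[:3].reshape(1,3),np.zeros(3),np.zeros(3),c['mtx'],c['dist_coeffs'])[0].ravel().round(1)
for zz in (-.04,-.02,-.01,0,.01,.025):
    print(zz,'side -x',pj(Tw,s,np.array(o['eef_pos'])+R@[-.011,0,zz]),'wrist +x',pj(Tc,wc,[.011,0,zz]),'wrist x0',pj(Tc,wc,[.0,0,zz]))
E
```

```text
-0.04 side -x [264.3 231.2] wrist +x [258.3 265.1] wrist x0 [258.4 286.9]
-0.02 side -x [264.3 239.4] wrist +x [258.5 242.5] wrist x0 [258.6 262. ]
-0.01 side -x [264.3 243.4] wrist +x [258.6 233.3] wrist x0 [258.7 251.8]
0 side -x [264.3 247.4] wrist +x [258.7 225.2] wrist x0 [258.8 242.8]
0.01 side -x [264.3 251.3] wrist +x [258.8 218. ] wrist x0 [258.8 234.8]
0.025 side -x [264.3 257. ] wrist +x [258.9 208.5] wrist x0 [258.9 224.2]
```

Both cameras agree that the tips are at tool z ≈ −0.010 when shut, 35 mm back from the +0.025 stated. So the grasp point is near tool z = −0.029. I open and go down to TCP z ≈ 0.013, with the tips about 11 mm above the foam.

Emit:
move_arm(steps=[1,0,0,0,0,0,0,1,0,0,0,0,0,0,1,0,0,0,0,0,0,1,0,0,0,0,0,0,1,0,0,0,0,0,0,1,0,0,0,0,0,0,1,0,-0.1,-3,0,0,0,1,0,0,-3,0,0,0])

```text
t: 8.85
eef_pos: [0.5637, -0.2407, 0.0788]
tool_rot: [0.001, 0.737, 0.676, 0.001]
contact_force: [-0.0, 0.5, -0.6]
gripper_width: 1.005
```

Emit:
move_arm(steps=[1,0,0,-2,0,0,0,1,0,0,-1,0,0,0,1,0,0,-1,0,0,0,1,0,0,0,0,0,0,1,0,0,0,0,0,0])

```text
t: 9.35
eef_pos: [0.5632, -0.2407, 0.0392]
tool_rot: [0.0, 0.737, 0.675, 0.0]
contact_force: [0.5, 0.6, 0.3]
gripper_width: 0.998
```

```bash
python3 - <<'E'
from h import *
o,r=snap('wrist','w5.png'); print(o['eef_pos'],o['gripper_width'],o['contact_force'])
E
```

```text
[ 0.56323249 -0.24069993  0.03918024] 0.9980164074818662 [0.49088201 0.55580543 0.29986152]
```

View pics/w5.png

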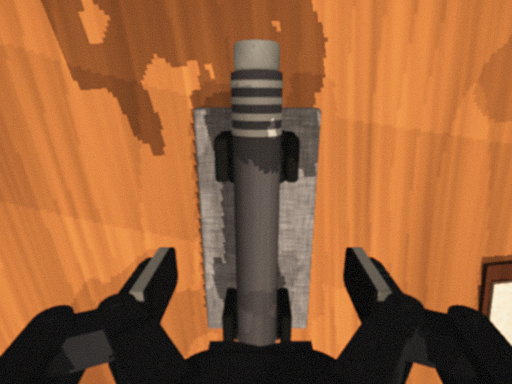

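The mic's axis is near col 257 at the jaws, centred between them. I go on down and close.

Emit:
move_arm(steps=[1,0,0,-1,0,0,0,1,0,0,-0.8,0,0,0,1,0,0,-0.8,0,0,0,1,0,0,0,0,0,0,-1,0,0,0,0,0,0,-1,0,0,0,0,0,0,-1,0,0,0,0,0,0,-1,0,0,0,0,0,0], newtons=70)

```text
t: 10.2
eef_pos: [0.5629, -0.2405, 0.0128]
tool_rot: [0.0, 0.737, 0.675, 0.0]
contact_force: [0.3, -0.2, -0.6]
gripper_width: 0.331
```

Emit:
move_arm(steps=[-1,0,0,0,0,0,0,-1,0,0,0,0,0,0,-1,0,0,0,0,0,0,-1,0,0,0,0,0,0])

```text
t: 10.6
eef_pos: [0.5613, -0.2403, 0.013]
tool_rot: [-0.001, 0.738, 0.675, -0.0]
contact_force: [-4.5, 0.7, 7.4]
gripper_width: 0.265
```

Emit:
move_arm(steps=[-1,0,0,1,0,0,0,-1,0,0,2,0,0,0,-1,0,0,3,0,0,0,-1,0,0,3,0,0,0,-1,0,0,3,0,0,0,-1,0,0,3,0,0,0,-1,0,0,2,0,0,0,-1,0,0,0,0,0,0])

```text
t: 11.4
eef_pos: [0.5645, -0.2413, 0.1859]
tool_rot: [0.003, 0.737, 0.675, 0.002]
contact_force: [0.8, -0.5, -3.1]
gripper_width: 0.262
```

```bash
python3 - <<'E'
from h import *
o,r=snap('wrist','w6.png'); print(o['eef_pos'],o['gripper_width'],o['contact_force'],o['torque'])
o,r=snap('side','s6.png')
im=cv2.imread('pics/s6.png')[100:330,160:340]; cv2.imwrite('pics/s6z.png',cv2.resize(im,None,fx=2.6,fy=2.6,interpolation=cv2.INTER_CUBIC))
E
```

```text
[ 0.56454918 -0.24129534  0.18594298] 0.26248205562143767 [ 0.76432089 -0.52304904 -3.12216246] [-0.03511713 -0.0001934  -0.0220363 ]
```

View pics/w6.png

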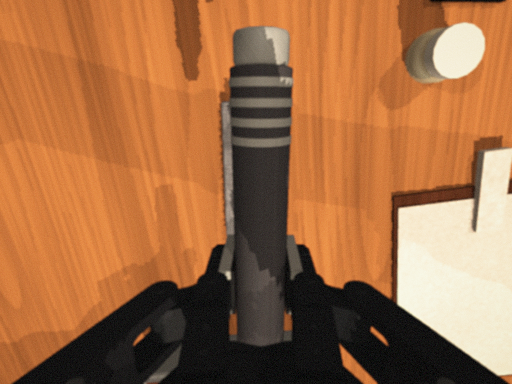

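View pics/s6z.png

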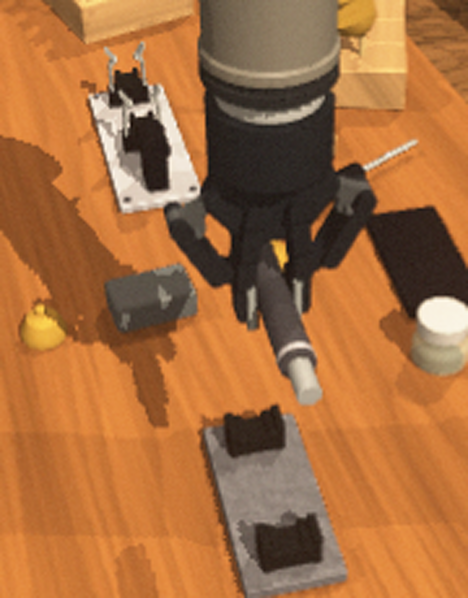

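The mic is held: the jaw opening of 0.262 fits 24 mm, and it sits square in the jaws (wrist col 261), with the plug to the right of the picture at (300,385). I carry it to above the mount.

Emit:
move_arm(steps=[-1,0,2,0,0,0,0,-1,0.2,3,0,0,0,0.5,-1,0.2,4,0,0,0,0.5,-1,0.2,4.5,0,0,0,0.5,-1,0.2,4.5,0,0,0,0,-1,0.2,4.5,0,0,0,0,-1,0.2,4.5,0,0,0,0,-1,0.2,4.5,0,0,0,0])

```text
t: 12.3
eef_pos: [0.5753, 0.0763, 0.1807]
tool_rot: [-0.001, 0.728, 0.685, -0.001]
contact_force: [-0.1, 0.9, -2.8]
gripper_width: 0.259
```

Emit:
move_arm(steps=[-1,0.2,4.5,0,0,0,0,-1,0.2,4.5,0,0,0,0,-1,0.2,4.5,0,0,0,0,-1,0.2,4,0,0,0,0,-1,0.2,3,0,0,0,0,-1,0,1.5,0,0,0,0,-1,0,0,0,0,0,0,-1,0,0,0,0,0,0])

```text
t: 13.1
eef_pos: [0.5866, 0.2922, 0.1816]
tool_rot: [0.0, 0.729, 0.684, -0.001]
contact_force: [0.1, -0.5, -1.9]
gripper_width: 0.26
```

```bash
cat > look.py <<'E'
from h import *
import sys
n=sys.argv[1]
o,r=snap('wrist','w%s.png'%n); print(np.round(o['eef_pos'],4),np.round(o['tool_rot'],4),round(o['gripper_width'],3),np.round(o['contact_force'],2),np.round(o['torque'],2))
C={'wrist':(r,wristT(o,r))}
for c in('side','top'):
    o,r=snap(c,c[0]+n+'.png'); C[c]=(r,r['T'])
for q in ('mic_mid','mic_tip','seat','clip_head','clip_tail','cup_mouth'):
    L=[]
    for c in C:
        d=models.place_of(c,q)
        if d and d[0]['score']>.5: L.append((c,)+C[c]+(d[0]['position'],))
    print(q,[(l[0],np.round(l[3]).tolist()) for l in L], tri([l[1:] for l in L]).round(4) if len(L)>1 else '')
s=cv2.imread('pics/s%s.png'%n)[60:220,140:300]; cv2.imwrite('pics/s%sz.png'%n,cv2.resize(s,None,fx=3.6,fy=3.6,interpolation=cv2.INTER_CUBIC))
s=cv2.imread('pics/t%s.png'%n)[140:280,40:210]; cv2.imwrite('pics/t%sz.png'%n,cv2.resize(s,None,fx=4,fy=4,interpolation=cv2.INTER_CUBIC))
E
python3 look.py 7
```

```text
[0.5866 0.2922 0.1816] [ 4.000e-04  7.291e-01  6.845e-01 -1.200e-03] 0.26 [ 0.07 -0.46 -1.9 ] [-0.07  0.02  0.04]
mic_mid [('wrist', [269.0, 258.0]), ('side', [81.0, 206.0]), ('top', [205.0, 74.0])] [0.5859 0.2932 0.2107]
mic_tip [('side', [97.0, 215.0]), ('top', [210.0, 129.0])] [0.5802 0.1882 0.2183]
seat [('side', [131.0, 207.0]), ('top', [210.0, 106.0])] [0.581  0.2827 0.0697]
clip_head [('side', [122.0, 206.0]), ('top', [211.0, 84.0])] [0.5845 0.3297 0.0704]
clip_tail [('side', [143.0, 215.0]), ('top', [213.0, 126.0])] [0.5853 0.2403 0.0543]
cup_mouth [('side', [149.0, 218.0])]
```

View pics/w7.png

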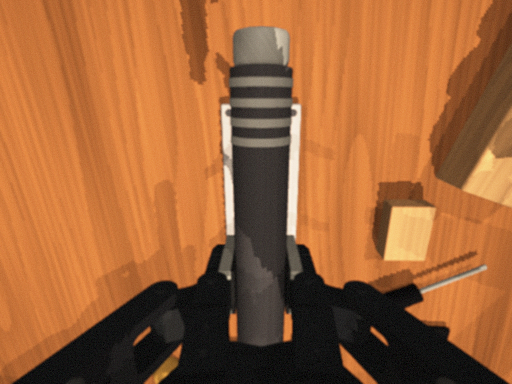

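View pics/s7z.png

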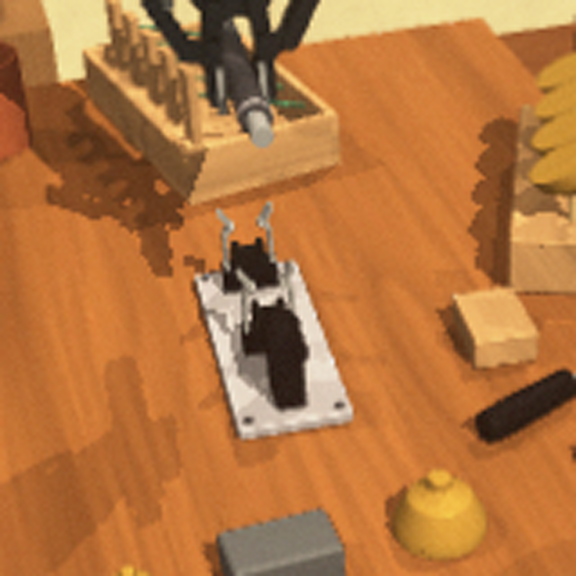

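View pics/t7z.png

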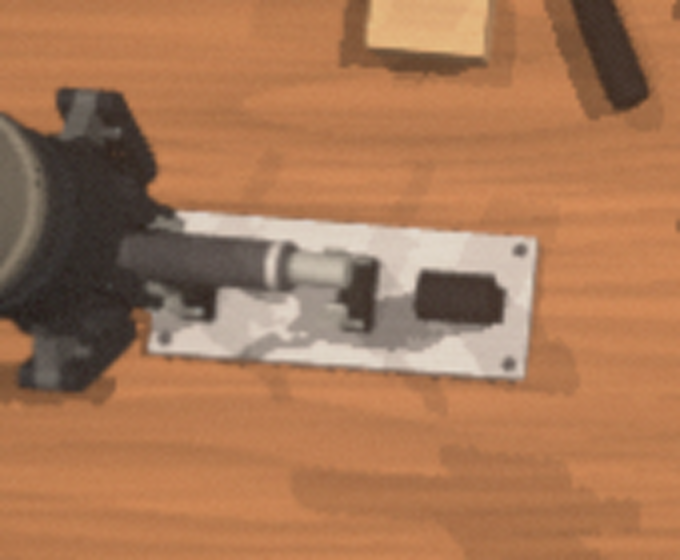

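```bash
python3 - <<'E'
from h import *
s=cams.read_camera('side');t=cams.read_camera('top');w=cams.read_camera('wrist');o=status.get_obs()
pj=lambda T,c,p: cv2.projectPoints((np.linalg.inv(T)@np.r_[p,1])[:3].reshape(1,3),np.zeros(3),np.zeros(3),c['mtx'],c['dist_coeffs'])[0].ravel().round(1)
print(o['eef_pos'])
yaw=np.radians(-3.6)
for pit in (-3,0,3,5):
    p=np.radians(pit); d=np.array([-np.sin(yaw)*np.cos(p),np.cos(yaw)*np.cos(p),np.sin(p)*-1]) # + pit = head low, tail high
    m=np.array(o['eef_pos'])+[0,0,.029]
    for nm,l in (('tip',-.1),('step',-.074),('head',.1)): print(pit,nm,'side',pj(s['T'],s,m+l*d),'top',pj(t['T'],t,m+l*d),'wrist',pj(wristT(o,w),w,m+l*d))
im=cv2.imread('pics/w7.png')
g=cv2.cvtColor(im,cv2.COLOR_BGR2HSV)
for r in (50,75,90,110,140,170,200,225):
    x=g[r,190:330].astype(int); sat=x[:,1]; print(r,'sat<60 cols', 190+np.nonzero(sat<90)[0][[0,-1]])
E
python3 - <<'E'
import cv2
s=cv2.imread('pics/s7.png')[60:110,180:250]; cv2.imwrite('pics/s7y.png',cv2.resize(s,None,fx=10,fy=10,interpolation=cv2.INTER_CUBIC))
s=cv2.imread('pics/t7.png')[180:240,60:180]; cv2.imwrite('pics/t7y.png',cv2.resize(s,None,fx=6,fy=6,interpolation=cv2.INTER_CUBIC))
E
```

```text
[0.58672474 0.29461633 0.18250841]
-3 tip side [212.6 100. ] top [127.7 207.9] wrist [258.8 412.1]
-3 step side [210.7  94.8] top [113.6 206.8] wrist [258.8 381.4]
-3 head side [199.6  64.1] top [ 17.1 199. ] wrist [258.1  34.4]
0 tip side [212.4  98.1] top [127.  207.7] wrist [258.8 421.7]
0 step side [210.6  93.4] top [113.  206.6] wrist [258.7 388.2]
0 head side [199.8  65.9] top [ 18.6 199.3] wrist [258.2  36.8]
3 tip side [212.3  96.1] top [126.1 207.4] wrist [258.7 431.6]
3 step side [210.5  92. ] top [112.3 206.4] wrist [258.7 395. ]
3 head side [199.9  67.7] top [ 20.2 199.7] wrist [258.3  39.8]
5 tip side [212.2  94.8] top [125.5 207.2] wrist [258.7 438.4]
5 step side [210.4  91. ] top [111.8 206.3] wrist [258.7 399.5]
5 head side [200.1  68.9] top [ 21.4 199.9] wrist [258.3  42. ]
50 sat<60 cols [234 288]
75 sat<60 cols [231 290]
90 sat<60 cols [231 290]
110 sat<60 cols [221 300]
140 sat<60 cols [222 299]
170 sat<60 cols [224 298]
200 sat<60 cols [225 296]
225 sat<60 cols [226 295]
```

View pics/s7y.png

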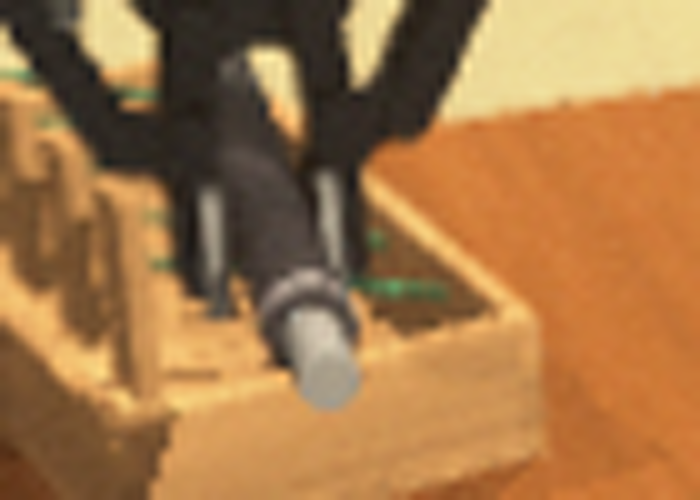

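View pics/t7y.png

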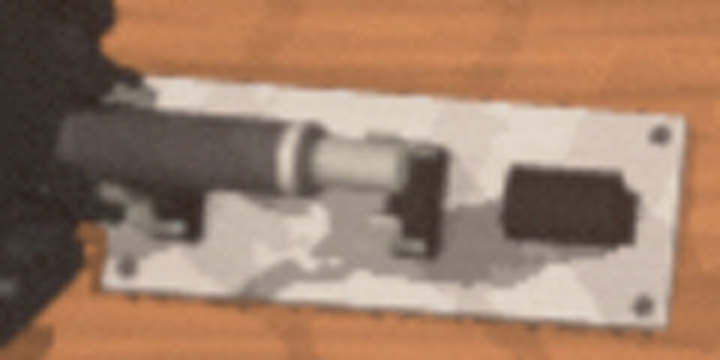

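Tip face in the side picture is at (213.0,98.3) and in the top picture at about (127.5,207.5). I predicted (212.4,98.1) and (127,207.7) for a level mic, so it is level and its axis lies 29 mm above the TCP reading. I line up with its middle 18 mm to the head side of the seat and go down to just above the lips.

Emit:
move_arm(steps=[-1,0.13,0.5,-1,0,0,0,-1,0,0.44,-2,0,0,0,-1,0,0,-2,0,0,0,-1,0,0,-2,0,0,0,-1,0,0,-2,0,0,0,-1,0,0,-1,0,0,0,-1,0,0,-1,0,0,0,-1,0,0,0,0,0,0])

```text
t: 15.1
eef_pos: [0.5873, 0.3038, 0.0712]
tool_rot: [-0.0, 0.728, 0.685, -0.001]
contact_force: [-0.6, 0.8, -1.8]
gripper_width: 0.259
```

Emit:
move_arm(steps=[-1,0,0,-1,0,0,0,-1,0,0,-0.5,0,0,0,-1,0,0,0,0,0,0,-1,0,0,0,0,0,0])

```text
t: 15.5
eef_pos: [0.5881, 0.304, 0.0577]
tool_rot: [0.0, 0.729, 0.685, 0.0]
contact_force: [0.2, 0.3, -2.6]
gripper_width: 0.263
```

```bash
python3 look.py 8;python3 - <<'E'
import cv2
s=cv2.imread('pics/s8.png')[80:190,170:260]; cv2.imwrite('pics/s8y.png',cv2.resize(s,None,fx=5.4,fy=5.4,interpolation=cv2.INTER_CUBIC))
s=cv2.imread('pics/t8.png')[180:240,60:180]; cv2.imwrite('pics/t8y.png',cv2.resize(s,None,fx=6,fy=6,interpolation=cv2.INTER_CUBIC))
E
```

```text
[0.5881 0.304  0.0577] [0.000e+00 7.285e-01 6.850e-01 1.000e-04] 0.263 [ 0.15  0.27 -2.65] [-0.03 -0.01 -0.05]
mic_mid [('wrist', [268.0, 258.0]), ('side', [121.0, 211.0]), ('top', [208.0, 91.0])] [0.5902 0.3066 0.0867]
mic_tip [('side', [140.0, 215.0]), ('top', [215.0, 139.0])] [0.5772 0.2024 0.0876]
seat [('side', [130.0, 210.0]), ('top', [210.0, 106.0])] [0.5851 0.2801 0.0725]
clip_head [('side', [122.0, 207.0]), ('top', [209.0, 86.0])] [0.5872 0.3241 0.0741]
clip_tail [('side', [142.0, 214.0]), ('top', [212.0, 126.0])] [0.5837 0.2388 0.0599]
cup_mouth [('side', [146.0, 216.0]), ('top', [209.0, 145.0])] [0.5842 0.1944 0.0742]
```

View pics/w8.png

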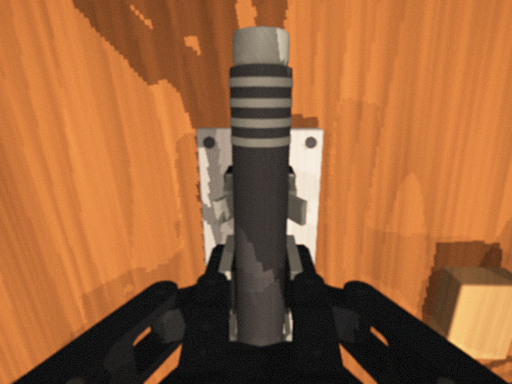

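View pics/s8y.png

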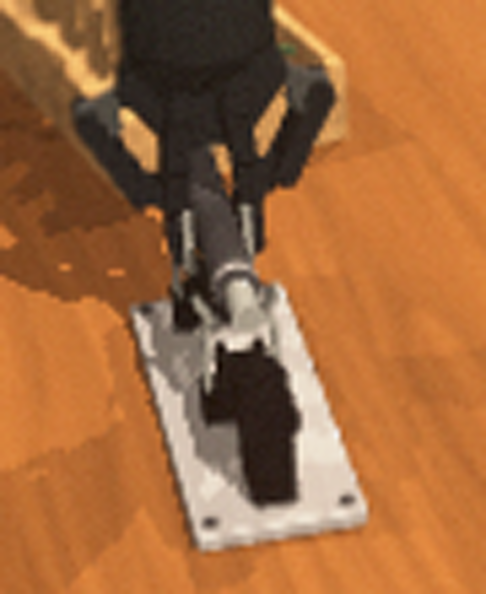

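View pics/t8y.png

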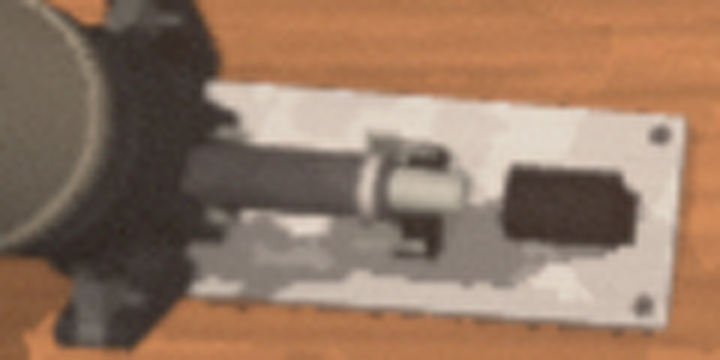

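Alignment is good: in the wrist picture the mic's axis is at col 261, the base is centred at col 260, and the clip fingers show on both sides. I go down in small steps and watch the force.

Emit:
move_arm(steps=[-1,0,0,-0.4,0,0,0,-1,0,0,-0.4,0,0,0,-1,0,0,0,0,0,0,-1,0,0,-0.2,0,0,0,-1,0,0,-0.2,0,0,0,-1,0,0,0,0,0,0])

```text
t: 17.15
eef_pos: [0.5881, 0.3043, 0.0456]
tool_rot: [-0.0, 0.728, 0.685, 0.0]
contact_force: [-0.6, 0.8, -0.4]
gripper_width: 0.259
```

Emit:
move_arm(steps=[-1,0,0,-0.2,0,0,0,-1,0,0,-0.2,0,0,0,-1,0,0,0,0,0,0])

```text
t: 17.45
eef_pos: [0.5881, 0.3042, 0.0415]
tool_rot: [-0.0, 0.728, 0.685, 0.0]
contact_force: [-0.2, 2.3, 2.4]
gripper_width: 0.258
```

Emit:
move_arm(steps=[-1,0,0,-0.2,0,0,0,-1,0,0,0,0,0,0])

```text
t: 17.65
eef_pos: [0.5879, 0.304, 0.0391]
tool_rot: [0.0, 0.728, 0.685, -0.0]
contact_force: [-0.4, 1.0, -0.2]
gripper_width: 0.258
```

Emit:
move_arm(steps=[-1,0,0,-0.2,0,0,0,-1,0,0,0,0,0,0])

```text
t: 17.85
eef_pos: [0.5877, 0.3038, 0.0368]
tool_rot: [0.0, 0.728, 0.685, -0.0]
contact_force: [0.2, -0.4, -2.5]
gripper_width: 0.258
```

Emit:
move_arm(steps=[-1,0,0,-0.2,0,0,0,-1,0,0,0,0,0,0])

```text
t: 18.05
eef_pos: [0.5877, 0.3037, 0.0348]
tool_rot: [0.0, 0.728, 0.685, -0.0]
contact_force: [1.1, -0.1, -4.6]
gripper_width: 0.266
```

```bash
python3 look.py 9;python3 - <<'E'
import cv2
s=cv2.imread('pics/s9.png')[80:190,170:260]; cv2.imwrite('pics/s9y.png',cv2.resize(s,None,fx=5.4,fy=5.4,interpolation=cv2.INTER_CUBIC))
E
```

```text
[0.5877 0.3037 0.0348] [ 0.000e+00  7.285e-01  6.851e-01 -5.000e-04] 0.266 [ 1.12 -0.11 -4.62] [ 0.06 -0.18  0.  ]
mic_mid [('wrist', [268.0, 257.0]), ('side', [129.0, 213.0]), ('top', [209.0, 94.0])] [0.5906 0.3064 0.0616]
mic_tip [('side', [149.0, 219.0]), ('top', [212.0, 143.0])] [0.5855 0.2006 0.0603]
seat [('side', [129.0, 206.0]), ('top', [209.0, 105.0])] [0.5815 0.282  0.0757]
clip_head [('side', [128.0, 211.0])] 
clip_tail [('wrist', [268.0, 258.0]), ('side', [141.0, 216.0]), ('top', [213.0, 126.0])] [0.5894 0.2673 0.0267]
cup_mouth [('side', [146.0, 218.0]), ('top', [210.0, 144.0])] [0.5871 0.1972 0.0693]
```

View pics/w9.png

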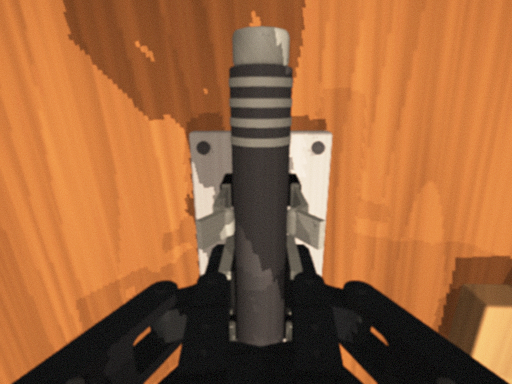

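View pics/s9y.png

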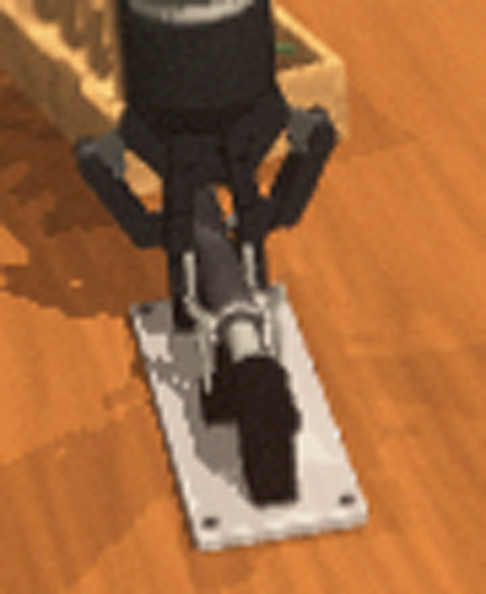

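The mic has snapped through: the force changed sign to −4.6 N, so the closed clips now pull it down. I lower it the last few millimetres onto the pads.

Emit:
move_arm(steps=[-1,0,0,-0.1,0,0,0,-1,0,0,0,0,0,0])

```text
t: 19.3
eef_pos: [0.5882, 0.3042, 0.0349]
tool_rot: [0.0, 0.728, 0.685, 0.0]
contact_force: [-0.2, -1.4, -3.8]
gripper_width: 0.261
```

Emit:
move_arm(steps=[-1,0,0,-0.1,0,0,0,-1,0,0,0,0,0,0])

```text
t: 19.5
eef_pos: [0.5882, 0.3045, 0.0338]
tool_rot: [-0.0, 0.728, 0.685, 0.0]
contact_force: [-0.3, 0.1, -2.6]
gripper_width: 0.262
```

Emit:
move_arm(steps=[-1,0,0,-0.05,0,0,0,-1,0,0,0,0,0,0])

```text
t: 19.7
eef_pos: [0.5881, 0.3044, 0.0331]
tool_rot: [-0.0, 0.728, 0.685, 0.0]
contact_force: [-0.1, -0.0, -3.3]
gripper_width: 0.256
```

Emit:
move_arm(steps=[-1,0,0,-0.1,0,0,0,-1,0,0,0,0,0,0])

```text
t: 19.9
eef_pos: [0.588, 0.3042, 0.0319]
tool_rot: [-0.0, 0.728, 0.685, 0.0]
contact_force: [0.0, 0.2, -3.7]
gripper_width: 0.261
```

Emit:
move_arm(steps=[-1,0,0,-0.05,0,0,0,-1,0,0,0,0,0,0])

```text
t: 20.1
eef_pos: [0.588, 0.304, 0.0314]
tool_rot: [-0.0, 0.728, 0.685, -0.0]
contact_force: [-0.6, 0.5, -3.9]
gripper_width: 0.261
```

Emit:
move_arm(steps=[-1,0,0,-0.05,0,0,0,-1,0,0,0,0,0,0])

```text
t: 20.3
eef_pos: [0.5881, 0.304, 0.0312]
tool_rot: [-0.0, 0.728, 0.685, 0.0]
contact_force: [-1.5, 0.3, -2.5]
gripper_width: 0.26
```

Emit:
move_arm(steps=[-1,0,0,-0.05,0,0,0,-1,0,0,0,0,0,0])

```text
t: 20.5
eef_pos: [0.5881, 0.304, 0.031]
tool_rot: [-0.0, 0.729, 0.685, 0.0]
contact_force: [-2.9, 0.3, 2.7]
gripper_width: 0.26
```

Emit:
move_arm(steps=[-1,0,0,-0.05,0,0,0,-1,0,0,0,0,0,0])

```text
t: 20.7
eef_pos: [0.5882, 0.304, 0.0309]
tool_rot: [-0.0, 0.729, 0.685, 0.0]
contact_force: [-3.7, -1.8, 6.8]
gripper_width: 0.257
```

Emit:
move_arm(steps=[-1,0,0,0,0,0,0])

```text
t: 20.8
eef_pos: [0.5881, 0.3041, 0.0309]
tool_rot: [-0.0, 0.729, 0.685, 0.0]
contact_force: [-3.5, -1.9, 8.0]
gripper_width: 0.262
```

The pads are felt: about +10 N over the held weight at TCP z = 0.0309, so the axis is at 0.060 as it should be. I relieve the load by 0.5 mm, check the picture, then slide.

Emit:
move_arm(steps=[-1,0,0,0.05,0,0,0,-1,0,0,0,0,0,0,-1,0,0,0,0,0,0])

```text
t: 21.1
eef_pos: [0.5881, 0.304, 0.031]
tool_rot: [-0.0, 0.729, 0.685, 0.0]
contact_force: [-3.7, -1.4, 5.4]
gripper_width: 0.262
```

```bash
python3 look.py 10;python3 - <<'E'
import cv2
s=cv2.imread('pics/s10.png')[80:190,170:260]; a=cv2.resize(s,None,fx=4.4,fy=4.4,interpolation=cv2.INTER_CUBIC)
s=cv2.imread('pics/t10.png')[190:240,100:180]; b=cv2.resize(s,None,fx=4.8,fy=4.8,interpolation=cv2.INTER_CUBIC)
import numpy as np
c=np.zeros((a.shape[0],a.shape[1]+b.shape[1],3),np.uint8); c[:,:a.shape[1]]=a; c[:b.shape[0],a.shape[1]:]=b; cv2.imwrite('pics/c10.png',c)
E
```

```text
[0.5881 0.304  0.031 ] [-0.000e+00  7.285e-01  6.850e-01  1.000e-04] 0.262 [-3.71 -1.42  5.42] [-0.19  0.67  0.  ]
mic_mid [('wrist', [268.0, 258.0]), ('top', [207.0, 99.0])] [0.5917 0.3026 0.0556]
mic_tip [('side', [146.0, 215.0]), ('top', [214.0, 142.0])] [0.5782 0.2009 0.0705]
seat [('side', [131.0, 209.0]), ('top', [207.0, 104.0])] [0.5884 0.289  0.0635]
clip_head [('side', [123.0, 205.0])] 
clip_tail [('side', [141.0, 215.0]), ('top', [211.0, 128.0])] [0.5863 0.2358 0.0622]
cup_mouth [('side', [149.0, 218.0]), ('top', [214.0, 145.0])] [0.5821 0.1971 0.0614]
```

View pics/c10.png

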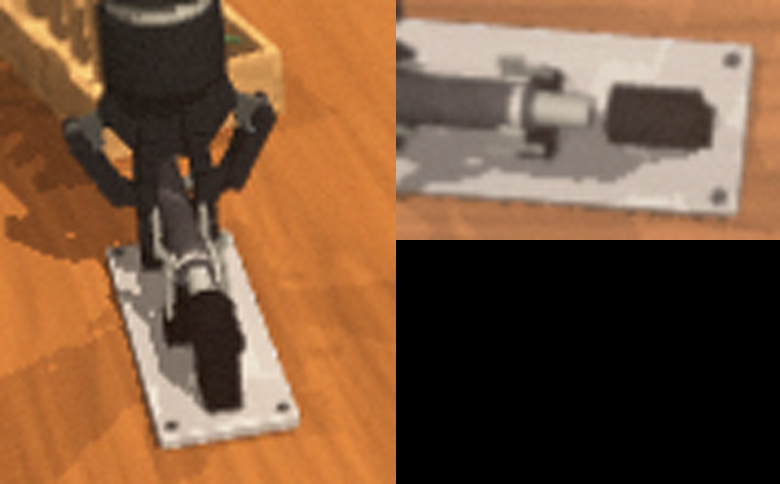

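Top picture: plug tip at (592,110), cup mouth at (607,115), a gap of about 6 mm. Side picture: the clip fingers have closed over the body. Now I slide towards the cup.

Emit:
move_arm(steps=[-1,-0.05,0,0.02,0,0,0,-1,-0.01,-0.1,0,0,0,0,-1,-0.01,-0.1,0,0,0,0,-1,-0.01,-0.1,0,0,0,0,-1,-0.01,-0.1,0,0,0,0])

```text
t: 22.65
eef_pos: [0.5877, 0.3009, 0.0309]
tool_rot: [0.0, 0.728, 0.685, 0.001]
contact_force: [1.4, 3.8, 0.5]
gripper_width: 0.259
```

Emit:
move_arm(steps=[-1,-0.01,-0.1,0,0,0,0,-1,-0.01,-0.1,0,0,0,0,-1,-0.01,-0.1,0,0,0,0,-1,-0.01,-0.1,0,0,0,0])

```text
t: 23.05
eef_pos: [0.5873, 0.296, 0.031]
tool_rot: [0.0, 0.729, 0.685, 0.001]
contact_force: [3.3, 4.3, 1.2]
gripper_width: 0.263
```

Emit:
move_arm(steps=[-1,0.02,-0.1,0,0,0,0,-1,0,-0.1,0,0,0,0,-1,-0.01,-0.1,0,0,0,0])

```text
t: 23.35
eef_pos: [0.5871, 0.2932, 0.0309]
tool_rot: [0.0, 0.728, 0.685, 0.0]
contact_force: [2.9, 4.3, 1.0]
gripper_width: 0.258
```

Emit:
move_arm(steps=[-1,0,-0.1,0,0,0,0,-1,-0.01,-0.1,0,0,0,0])

```text
t: 23.55
eef_pos: [0.587, 0.2912, 0.0309]
tool_rot: [0.0, 0.728, 0.685, 0.0]
contact_force: [2.3, 4.5, 2.4]
gripper_width: 0.264
```

Emit:
move_arm(steps=[-1,0,-0.1,0,0,0,0,-1,-0.01,-0.1,0,0,0,0])

```text
t: 23.75
eef_pos: [0.5869, 0.2892, 0.0309]
tool_rot: [0.0, 0.728, 0.685, 0.0]
contact_force: [3.1, 3.5, 2.3]
gripper_width: 0.258
```

Emit:
move_arm(steps=[-1,-0.01,-0.1,0,0,0,0])

```text
t: 23.85
eef_pos: [0.5868, 0.2882, 0.0309]
tool_rot: [0.0, 0.728, 0.685, 0.0]
contact_force: [3.3, 4.4, 1.2]
gripper_width: 0.26
```

Emit:
move_arm(steps=[-1,0,-0.1,0,0,0,0])

```text
t: 23.95
eef_pos: [0.5868, 0.2871, 0.0309]
tool_rot: [0.0, 0.728, 0.685, 0.0]
contact_force: [2.3, 4.5, 1.4]
gripper_width: 0.258
```

Sliding force is steady at 4 to 4.5 N, with the tip about 9 mm inside. I go on in single 1 mm rows.

Emit:
move_arm(steps=[-1,0,-0.1,0,0,0,0])

```text
t: 24.05
eef_pos: [0.5867, 0.2863, 0.0309]
tool_rot: [-0.0, 0.728, 0.685, 0.0]
contact_force: [2.3, 4.8, 1.5]
gripper_width: 0.258
```

Emit:
move_arm(steps=[-1,-0.01,-0.1,0,0,0,0])

```text
t: 24.15
eef_pos: [0.5866, 0.2852, 0.0309]
tool_rot: [-0.0, 0.728, 0.685, 0.0]
contact_force: [2.7, 4.1, 1.0]
gripper_width: 0.259
```

Emit:
move_arm(steps=[-1,-0.01,-0.1,0,0,0,0])

```text
t: 24.25
eef_pos: [0.5866, 0.2845, 0.0309]
tool_rot: [-0.0, 0.728, 0.685, 0.001]
contact_force: [2.2, 7.0, 1.0]
gripper_width: 0.26
```

Force rises to 7.0 N, which may be contact. I go on in half millimetres.

Emit:
move_arm(steps=[-1,0,0,0,0,0,0])

```text
t: 24.35
eef_pos: [0.5866, 0.2845, 0.0309]
tool_rot: [-0.0, 0.728, 0.685, 0.001]
contact_force: [3.3, 5.9, 0.8]
gripper_width: 0.256
```

Emit:
move_arm(steps=[-1,0,-0.05,0,0,0,0])

```text
t: 24.45
eef_pos: [0.5866, 0.2844, 0.0309]
tool_rot: [-0.0, 0.728, 0.685, 0.001]
contact_force: [2.2, 5.9, 0.9]
gripper_width: 0.263
```

Emit:
move_arm(steps=[-1,0,-0.05,0,0,0,0])

```text
t: 24.55
eef_pos: [0.5866, 0.2845, 0.0309]
tool_rot: [-0.0, 0.728, 0.685, 0.001]
contact_force: [2.8, 8.3, 0.5]
gripper_width: 0.262
```

The TCP now stops at y = 0.2845 while the force builds: this is contact with the plunger. The goal is TCP y ≈ 0.282.

Emit:
move_arm(steps=[-1,0,-0.05,0,0,0,0])

```text
t: 24.65
eef_pos: [0.5866, 0.2845, 0.0309]
tool_rot: [-0.001, 0.728, 0.685, 0.001]
contact_force: [3.2, 8.6, -0.5]
gripper_width: 0.259
```

Emit:
move_arm(steps=[-1,0,-0.05,0,0,0,0])

```text
t: 24.75
eef_pos: [0.5866, 0.2845, 0.031]
tool_rot: [-0.001, 0.728, 0.685, 0.002]
contact_force: [4.1, 10.0, -0.6]
gripper_width: 0.261
```

Emit:
move_arm(steps=[-1,0,-0.05,0,0,0,0])

```text
t: 24.85
eef_pos: [0.5866, 0.2844, 0.031]
tool_rot: [-0.001, 0.728, 0.686, 0.002]
contact_force: [4.4, 10.2, -1.4]
gripper_width: 0.262
```

Emit:
move_arm(steps=[-1,0,-0.05,0,0,0,0])

```text
t: 24.95
eef_pos: [0.5865, 0.2844, 0.031]
tool_rot: [-0.001, 0.728, 0.686, 0.002]
contact_force: [4.5, 10.3, -1.4]
gripper_width: 0.265
```

Emit:
move_arm(steps=[-1,0,-0.05,0,0,0,0])

```text
t: 25.05
eef_pos: [0.5865, 0.2842, 0.031]
tool_rot: [-0.001, 0.728, 0.686, 0.002]
contact_force: [4.2, 11.7, -1.7]
gripper_width: 0.26
```

Emit:
move_arm(steps=[-1,0,-0.05,0,0,0,0])

```text
t: 25.15
eef_pos: [0.5865, 0.2838, 0.031]
tool_rot: [-0.001, 0.728, 0.686, 0.002]
contact_force: [3.4, 11.5, 0.1]
gripper_width: 0.265
```

The plunger has started to move at about 11.7 N. I continue.

Emit:
move_arm(steps=[-1,0,-0.05,0,0,0,0])

```text
t: 25.25
eef_pos: [0.5865, 0.2833, 0.031]
tool_rot: [-0.001, 0.728, 0.686, 0.002]
contact_force: [3.9, 10.9, -1.6]
gripper_width: 0.259
```

Emit:
move_arm(steps=[-1,0,-0.05,0,0,0,0])

```text
t: 25.35
eef_pos: [0.5864, 0.2828, 0.0311]
tool_rot: [-0.001, 0.728, 0.686, 0.002]
contact_force: [3.8, 10.9, -0.5]
gripper_width: 0.258
```

Emit:
move_arm(steps=[-1,0,-0.05,0,0,0,0])

```text
t: 25.45
eef_pos: [0.5864, 0.2823, 0.031]
tool_rot: [-0.001, 0.728, 0.686, 0.002]
contact_force: [3.4, 12.0, -0.9]
gripper_width: 0.257
```

Pushed in by about 2.2 mm. One more half-step, then I take the load off before opening, since the commanded pose is about 4 mm ahead of the arm.

Emit:
move_arm(steps=[-1,0,-0.04,0,0,0,0])

```text
t: 25.55
eef_pos: [0.5864, 0.2819, 0.031]
tool_rot: [-0.001, 0.728, 0.686, 0.002]
contact_force: [4.1, 12.1, -1.3]
gripper_width: 0.258
```

Emit:
move_arm(steps=[-1,0,0.1,0,0,0,0,-1,0,0.1,0,0,0,0])

```text
t: 25.75
eef_pos: [0.5864, 0.2818, 0.031]
tool_rot: [-0.0, 0.728, 0.685, 0.001]
contact_force: [2.7, 5.5, 1.6]
gripper_width: 0.261
```

Emit:
move_arm(steps=[-1,-0.03,0.1,0,0,0,0,-1,-0.02,0,0,0,0,0])

```text
t: 25.95
eef_pos: [0.5864, 0.2818, 0.031]
tool_rot: [0.0, 0.728, 0.685, 0.001]
contact_force: [4.2, 5.2, 0.3]
gripper_width: 0.261
```

Emit:
move_arm(steps=[-1,0.07,0.1,0,0,0,0,-1,0.05,0,0,0,0,0])

```text
t: 26.15
eef_pos: [0.5864, 0.2818, 0.0309]
tool_rot: [-0.0, 0.729, 0.685, -0.001]
contact_force: [-1.4, 3.2, 7.0]
gripper_width: 0.262
```

```bash
python3 look.py 11;python3 - <<'E'
import cv2
import numpy as np
s=cv2.imread('pics/s11.png')[80:190,170:260]; a=cv2.resize(s,None,fx=4.4,fy=4.4,interpolation=cv2.INTER_CUBIC)
s=cv2.imread('pics/t11.png')[190:240,100:180]; b=cv2.resize(s,None,fx=4.8,fy=4.8,interpolation=cv2.INTER_CUBIC)
c=np.zeros((a.shape[0],a.shape[1]+b.shape[1],3),np.uint8); c[:,:a.shape[1]]=a; c[:b.shape[0],a.shape[1]:]=b; cv2.imwrite('pics/c11.png',c)
E
```

```text
[0.5864 0.2818 0.0309] [-4.000e-04  7.286e-01  6.850e-01 -7.000e-04] 0.262 [-1.44  3.16  7.03] [ 0.58  0.3  -0.02]
mic_mid [('wrist', [269.0, 261.0]), ('side', [131.0, 212.0]), ('top', [210.0, 104.0])] [0.5885 0.2871 0.0643]
mic_tip [('side', [152.0, 218.0]), ('top', [215.0, 154.0])] [0.578 0.176 0.068]
seat [('side', [131.0, 207.0]), ('top', [206.0, 102.0])] [0.5871 0.2922 0.0645]
clip_head [('side', [124.0, 205.0])] 
clip_tail [('side', [141.0, 219.0]), ('top', [211.0, 128.0])] [0.5913 0.2349 0.0608]
cup_mouth [('side', [150.0, 218.0]), ('top', [215.0, 145.0])] [0.5812 0.1974 0.0587]
```

View pics/c11.png

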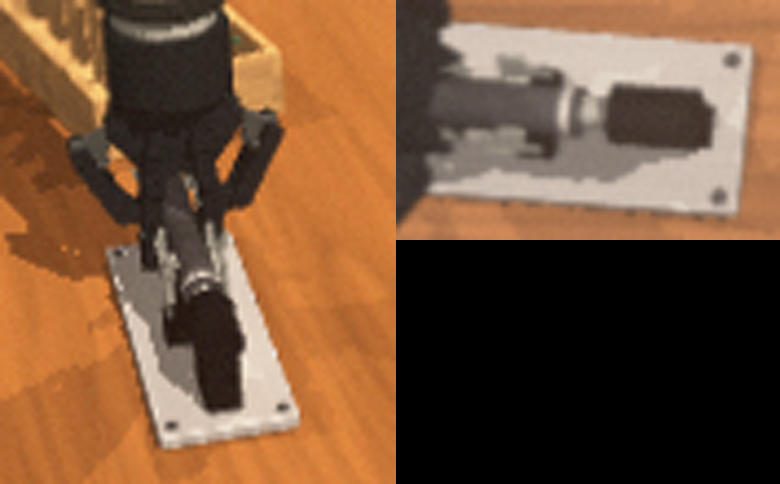

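View pics/w11.png

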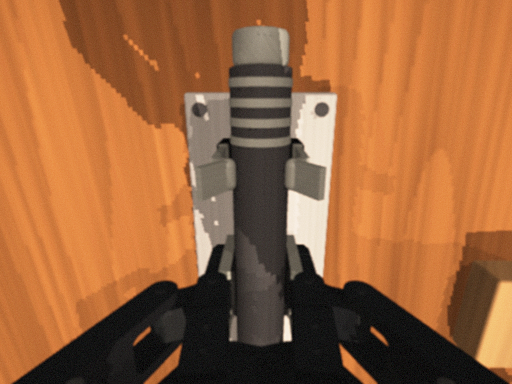

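Wrist rows 27 and 66 of the head have not changed, so the mic did not slip in the jaws. In the top picture the plug is in the cup. I take off the remaining load and open.

Emit:
move_arm(steps=[-1,0,0.06,0.08,0,0,0,-1,0,0,0,0,0,0])

```text
t: 27.4
eef_pos: [0.5864, 0.2818, 0.031]
tool_rot: [0.0, 0.729, 0.685, -0.001]
contact_force: [0.2, 1.7, 0.3]
gripper_width: 0.265
```

Emit:
move_arm(steps=[-0.3,0,0,0,0,0,0,-0.2,0,0,0,0,0,0,0,0,0,0,0,0,0,0.5,0,0,0,0,0,0,1,0,0,0,0,0,0,1,0,0,0,0,0,0,1,0,0,0,0,0,0,1,0,0,0,0,0,0])

```text
t: 28.2
eef_pos: [0.587, 0.2827, 0.0315]
tool_rot: [0.0, 0.728, 0.685, 0.0]
contact_force: [-0.5, 0.7, -0.3]
gripper_width: 1.002
```

Emit:
move_arm(steps=[1,0,0,1,0,0,0,1,0,0,2,0,0,0,1,0,0,3,0,0,0,1,0,0,3,0,0,0,1,0,0,3,0,0,0,1,0,0,3,0,0,0,1,0,0,0,0,0,0,1,0,0,0,0,0,0])

```text
t: 29.0
eef_pos: [0.5874, 0.2829, 0.1829]
tool_rot: [0.0, 0.728, 0.685, 0.001]
contact_force: [-0.1, -0.4, 0.1]
gripper_width: 0.999
```

```bash
python3 look.py 12;python3 - <<'E'
from h import *
o=status.get_obs(); w=cams.read_camera('wrist'); T=wristT(o,w)
d=models.silhouettes('wrist','mic_mid')[0]; ys,xs=np.nonzero(d['region'])
P=np.array([onplane(w,(y,x),.06,T)[:2] for x,y in zip(xs,ys)],np.float32)*1000
print(d['score'],cv2.minAreaRect(P))
s=cv2.imread('pics/s12.png')[80:190,170:260]; a=cv2.resize(s,None,fx=4.4,fy=4.4,interpolation=cv2.INTER_CUBIC)
s=cv2.imread('pics/t12.png')[190:240,100:180]; b=cv2.resize(s,None,fx=4.8,fy=4.8,interpolation=cv2.INTER_CUBIC)
c=np.zeros((a.shape[0],a.shape[1]+b.shape[1],3),np.uint8); c[:,:a.shape[1]]=a; c[:b.shape[0],a.shape[1]:]=b; cv2.imwrite('pics/c12.png',c)
E
```

```text
[0.5874 0.2829 0.1829] [1.000e-04 7.285e-01 6.850e-01 1.100e-03] 0.999 [-0.13 -0.42  0.09] [0.01 0.08 0.07]
mic_mid [('side', [134.0, 215.0]), ('top', [208.0, 103.0])] [0.5961 0.2926 0.0513]
mic_tip [('wrist', [270.0, 259.0]), ('side', [155.0, 218.0]), ('top', [212.0, 153.0])] [0.5819 0.1806 0.055 ]
seat [('wrist', [181.0, 261.0]), ('side', [133.0, 208.0]), ('top', [208.0, 106.0])] [0.587  0.2847 0.0619]
clip_head [('side', [124.0, 208.0]), ('top', [209.0, 84.0])] [0.589  0.3309 0.0619]
clip_tail [('wrist', [225.0, 259.0]), ('side', [201.0, 323.0]), ('top', [212.0, 125.0])] [ 0.6688  0.1713 -0.0582]
cup_mouth [('wrist', [261.0, 259.0]), ('side', [150.0, 216.0]), ('top', [214.0, 144.0])] [0.5802 0.1979 0.0623]
0.77 ((588.259033203125, 286.69732666015625), (195.20233154296875, 25.466896057128906), 86.42802429199219)
```

View pics/c12.png

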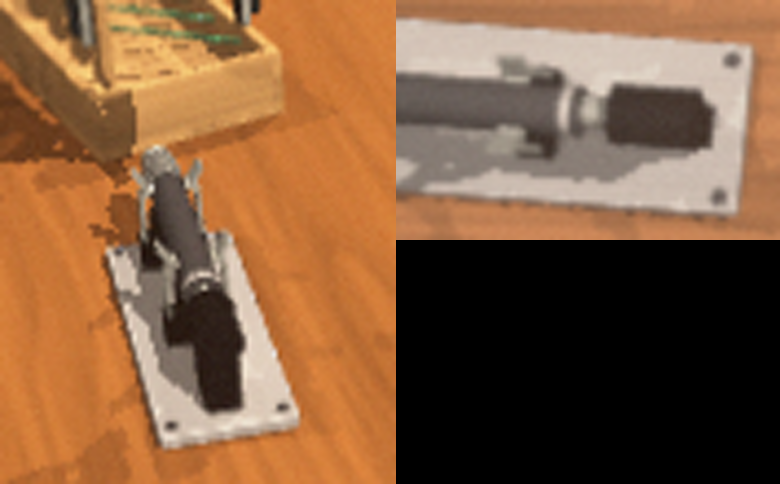

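View pics/w12.png

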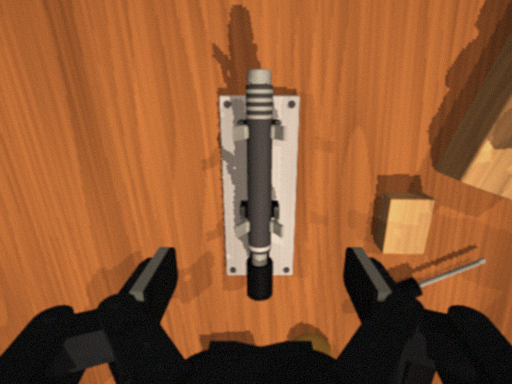

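The mic lies in both clips with the plug in the cup. Its direction measures 86.43° against 86.47° for the mount, and the ring and step sit at the same top-picture position as before the release (cols ~570–580). I hand in.

```bash
python3 -c "
from h import *
print(order.hand_in())"
```

```text
the job is handed in; nothing more can be done
None
```

The microphone is snapped into both clips with its plug in the cup, and I estimate the plunger is pushed in by about 2.6 mm. The job was handed in at about 29 s and no verdict was reported.

**What I did**
- **First grasp:** it missed. The fingers shut on top of the microphone at about 6 to 8 N. Both cameras showed the fingertips about 35 mm behind where the stated tool frame puts them.
- **Second grasp:** I corrected for that offset, took the microphone at its middle and lifted it level.
- **Clips:** I pressed it through both clips and touched it onto the pads with about 10 N. The plug was then about 6 mm clear of the cup.
- **Plunger:** it slid at about 4.5 N and met the plunger about 12 mm inside the cup. The plunger moved at about 12 N. I took the load off, opened the gripper and moved up clear.

**Last checks**
- **Alignment:** the microphone points along 86.43° and the mount's base along 86.47°.
- **Height:** at pad contact the TCP reading put the axis at the seat's 60 mm.
- **After release:** it looked unmoved in the top picture, and the contact force was near zero.

**Not certain**
- **Plunger depth:** the 2.6 mm comes from how far the tool moved after contact, because the plunger cannot be seen. The pictures showed no slip in the jaws.
- **Network points:** single points scattered. After release mic_mid came out at z = 0.051 and clip_tail was plainly wrong, so I relied on contact force, the tool pose and the silhouette instead.

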